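Nest the pastry cutters in their tin

ROBOT

A 6-joint arm with a two-finger parallel gripper is mounted at the origin on a cart in front of the work surface, level with it; the furniture and walls round the work are solid. World frame = base frame: x ahead of the robot, y to its left, z up, the work surface at z = 0. Lengths are in m, angles in rad, forces in N, time in s.
With the tool pointing down it reaches from about 0.3 to 0.775 m from the base axis. Payload 14.6 kg.
Tool frame: the origin (TCP) lies at the very end of the fingers, on their centre line; the grasp point (between the pads) lies 19 mm behind it; z points along the fingers, y is the line along which they close (so a half turn about z gives the same grasp; the last joint's range is limited). The gripper opens to 94 mm and grips with 3 to 60 N. Pads are 16 mm wide; open, the fingers measure 119 mm over their backs; the gripper's body (75 mm by 177 mm) begins 78 mm behind the grasp point.
Start: joints at [-1.23, 0.3, 1.521, -0, 1.321, -0.067], TCP at [0.218, -0.505, 0.205] pointing down, gripper open.
Joint ranges: [-3.03, 3.03], [-0.79, 2.21], [0.23, 2.52], [-1.04, 4.18], [0, 3.07], [-2.55, 2.55]. Speed limits (rad/s): [2.22, 2.22, 2.57, 3.14, 3.14, 3.14].

INTERFACE

Orientations are given as [roll, pitch, yaw] about the fixed x, y, z axes, in that order (R = Rz(yaw) Ry(pitch) Rx(roll)).
In Python, from station import ctrl, cams gives the robot as it stands. The module is installed in compiled form; this text tells all that it offers.
- The arm moves only by the tool arm_command, never from a script. Its argument "plan" is a list that holds one entry, the list of rows, each a list of 7 numbers: the shift along the tool's x, y, z in fractions of the full range, 1 being 750 mm, then the turn, a rotation vector about the tool's x, y, z in fractions of the full range, 1 being pi rad, then the closure, from -1 (fully open) to 1 (shut). A call has 1 to 12 rows; each row is the pose to reach, as a shift and turn from the pose commanded when the call began, along the tool's axes at that moment; what a row does not reach only later rows make up. A row lasts 1/10 s, in which the tool goes at most 50 mm and 8.59 degrees, less where a joint would pass 70% of its speed; a pose out of reach is approached as far as the arm can. A call with a gripper value outside its range is refused whole. The fingers move at their own pace and stop on an object; "squeeze" is the grip in N (left out, the last holds). Time passes only in rows, so rows that repeat a pose let the fingers close. It gives the time, the measured TCP pose, the force, the opening and the grip force at its end, in the units of the state.
- ctrl.get_obs(): the state, without advancing time (a new reading comes with each control period).
- cams.camera(name): name is "scene" or "top" or "wrist"; returns (picture, depth): 480x640x3 uint8, blue, green, red; 480x640 float32, m along the optical axis (not along the pixel's ray), 0 where there is no reading.
- cams.camera_info(name): a dict with "fx", "fy", "cx", "cy" (pixels), "dist_coeffs" ([k1, k2, p1, p2, k3] as OpenCV has them; the pictures are not rectified), "world_to_cam" (4x4, takes a point from world to camera coordinates). Camera axes: x right, y down, z forward; pixel columns grow to the right and rows downward; lengths in m; the calibration is good to about 2 mm. A picture is of the moment at which its call begins: read the wrist's pose just before it. camera_info takes no time and is no camera call; for the wrist camera it gives the pose at the moment of the call.
- ctrl.hand_in(): hands the job in; it is judged then, once.
The state is a dict: "time_s": time; "qpos": joint angles; "joint_vel": joint speeds; "tau": joint torques, N m; "ee_pos": TCP position; "eef_rot": TCP orientation; "force": force on the tool from outside, world axes, zero at the start; "moment": the same for the moment, N m; "grip_width": finger opening in m; "grip_force": force on a finger pad.
Only numpy, scipy, OpenCV 4.12 (cv2) and the standard library are available. Lean on these libraries where they do the work, as an engineer would, in place of code of your own. Each camera call takes 0.05 s, during which the arm holds its last target. There are 200 camera calls.

TASK

Put the set of four round pastry cutters away in the shallow round tin, nested one inside the other: first set the smallest in the middle of the tin and let go of it, then put the next larger one over it, and so on up to the largest, so that all four stand flat on the tin's floor. Leave the mug, the shaker, the bottle and the jar standing where they are.

Things in the scene. Friction and masses are not known exactly. Their poses are not given: they have to be found in the camera images.
- cutter_small: smallest of four loose pastry cutters: open steel ring, wall 2 mm, 44 mm wide (46 at the rim), 32 mm high; over it an arched strap 14 mm wide with a wooden grip at its crown, 30 (x) x 16 (y) mm, 10 deep, its top 58 mm above the foot. Origin: centre of the foot; x along the strap, z up. 
- cutter_medium: second smallest of four loose pastry cutters: open steel ring, wall 2 mm, 64 mm wide (66 at the rim), 38 mm high; over it an arched strap 14 mm wide with a wooden grip at its crown, 30 (x) x 16 (y) mm, 10 deep, its top 76 mm above the foot. Origin: centre of the foot; x along the strap, z up. The next smaller one fits inside turned any way, its top 8 mm below this grip's underside
- cutter_large: second largest of four loose pastry cutters: open steel ring, wall 2 mm, 84 mm wide (86 at the rim), 44 mm high; over it an arched strap 14 mm wide with a wooden grip at its crown, 30 (x) x 16 (y) mm, 10 deep, its top 94 mm above the foot. Origin: centre of the foot; x along the strap, z up. The next smaller one fits inside turned any way, its top 8 mm below this grip's underside
- cutter_extra: largest of four loose pastry cutters: open steel ring, wall 2 mm, 104 mm wide (106 at the rim), 50 mm high; over it an arched strap 14 mm wide with a wooden grip at its crown, 30 (x) x 16 (y) mm, 10 deep, its top 112 mm above the foot. Origin: centre of the foot; x along the strap, z up. The next smaller one fits inside turned any way, its top 8 mm below this grip's underside
- tin: shallow round aluminium storage tin without lid, fixed to the worktop: 133 mm across, 12 mm high, inside 125 mm across, its floor 3 mm thick. Origin: centre of the underside, z up
- mug: bystander: white mug, reddish brown inside, 87 mm across, 90 mm high, handle to its -y side (57 mm from the origin), loose; origin at the underside, about 13 mm from the cup's axis on the handle's side
- salt: bystander: salt shaker, 44 mm across, 90 mm high, loose; origin at the centre of the underside
- essence: bystander: small brown dropper bottle, 34 mm across, 102 mm high, loose; origin at the centre of the underside
- spice: bystander: spice jar with dark cap, 41 mm across, 105 mm high, loose; origin at the centre of the underside
There are look-alikes about, which are no part of the job. What is shaped like the cutter_medium but orange is not meant.

How it is judged:
On the way, in this order (a step that is already met when the one before it is completed fails the run):
1. the smallest cutter stands flat on the tin's floor, let go (horizontal distance between cutter_small and tin below 0.03 m and z of cutter_small in the frame of tin below 0.006 m and angle between cutter_small's own z axis and vertical below 0.06 rad and contact force between the fingers and cutter_small below 0.1 N), for 0.2 s.
2. the second smallest cutter stands flat on the tin's floor, round the one before, let go (horizontal distance between cutter_medium and tin below 0.027 m and z of cutter_medium in the frame of tin below 0.006 m and angle between cutter_medium's own z axis and vertical below 0.06 rad and horizontal distance between cutter_small and cutter_medium below 0.012 m and contact force between the fingers and cutter_medium below 0.1 N), for 0.2 s.
3. the second largest cutter stands flat on the tin's floor, round the one before, let go (horizontal distance between cutter_large and tin below 0.02 m and z of cutter_large in the frame of tin below 0.006 m and angle between cutter_large's own z axis and vertical below 0.06 rad and horizontal distance between cutter_medium and cutter_large below 0.012 m and contact force between the fingers and cutter_large below 0.1 N), for 0.2 s.
4. the largest cutter stands flat on the tin's floor, round the one before, let go (horizontal distance between cutter_extra and tin below 0.014 m and z of cutter_extra in the frame of tin below 0.006 m and angle between cutter_extra's own z axis and vertical below 0.06 rad and horizontal distance between cutter_large and cutter_extra below 0.012 m and contact force between the fingers and cutter_extra below 0.1 N), for 0.2 s.
At the end, for the whole second after the job is handed in: All four cutters stand upright (within 0.06 rad) and at rest on the tin's floor (foot less than 6 mm above the tin's underside), each inside the next larger one (axes within 12 mm), the largest within 14 mm of the tin's centre, the others within 20, 27 and 30 mm from large to small (horizontal distance between cutter_small and tin below 0.03 m and z of each of cutter_small, cutter_medium, cutter_large, cutter_extra in the frame of tin below 0.006 m and angle between each of cutter_small, cutter_medium, cutter_large, cutter_extra's own z axis and vertical below 0.06 rad and linear speed of each of cutter_small, cutter_medium, cutter_large, cutter_extra below 0.02 m/s and horizontal distance between cutter_medium and tin below 0.027 m and horizontal distance between cutter_small and cutter_medium below 0.012 m and horizontal distance between cutter_large and tin below 0.02 m and horizontal distance between cutter_medium and cutter_large below 0.012 m and horizontal distance between cutter_extra and tin below 0.014 m and horizontal distance between cutter_large and cutter_extra below 0.012 m); the robot touches nothing.
It fails at once if the mug is shifted by more than 30 mm or tipped (distance of mug from where it was at the start of the episode above 0.03 m or angle between mug's own z axis and vertical above 0.4 rad).
It fails at once if the salt is shifted by more than 30 mm or tipped (distance of salt from where it was at the start of the episode above 0.03 m or angle between salt's own z axis and vertical above 0.4 rad).
It fails at once if the essence is shifted by more than 30 mm or tipped (distance of essence from where it was at the start of the episode above 0.03 m or angle between essence's own z axis and vertical above 0.4 rad).
It fails at once if the spice is shifted by more than 30 mm or tipped (distance of spice from where it was at the start of the episode above 0.03 m or angle between spice's own z axis and vertical above 0.4 rad).
It also fails if it takes over 106 s, if anything falls off the work surface, if the arm or the gripper's body presses on something with over 40 N, if the wrist force passes 120 N, or if a joint passes its speed limit or range.

## Working session

There is one attempt and no reset: what is moved stays moved. The work goes in short steps, Python scripts to look and compute and a tool call to move; the robot and the scene stay as the last step left them, time stands still between calls to the robot, and variables do not carry over. Pictures are saved under pics/ and viewed, at most 14 in all, crops included, and the job is handed in when it is done.

Besides the shell and the picture viewer there is one more tool, called after ">>>" in YAML: its name, and indented under it one key for each argument. arm_command: Moves the arm, as the interface text tells. Its arguments: {"type":"object","properties":{"plan":{"type":"array"},"squeeze":{"type":"number"}},"required":["plan"]}

```bash
mkdir -p pics; cat > h.py <<'E'
import numpy as np, cv2
from station import ctrl, cams
def cloud(name):
    i=cams.camera_info(name); im,d=cams.camera(name)
    K=np.array([[i['fx'],0,i['cx']],[0,i['fy'],i['cy']],[0,0,1]])
    v,u=np.mgrid[0:480,0:640]
    p=cv2.undistortPoints(np.stack([u,v],-1).reshape(-1,1,2).astype(np.float32),K,np.array(i['dist_coeffs'],float)).reshape(480,640,2)
    P=np.dstack([p[...,0]*d,p[...,1]*d,d]).astype(float)
    T=np.linalg.inv(np.array(i['world_to_cam']))
    W=P@T[:3,:3].T+T[:3,3]; W[d==0]=np.nan
    return im,d,W
E
python3 - <<'E'
from h import *
print(ctrl.get_obs())
for n in ('top','scene'):
    im,d,W=cloud(n); cv2.imwrite(f'pics/{n}0.png',im); np.save(f'{n}0.npy',W)
    print(n,np.linalg.inv(cams.camera_info(n)['world_to_cam']).round(3).tolist())
E
```

```text
{'time_s': 0.0, 'qpos': array([-1.22960334e+00,  3.00463694e-01,  1.52157435e+00, -5.43335579e-06,
        1.32069508e+00, -6.66304176e-02]), 'joint_vel': array([ 7.70097671e-04, -4.77636377e-04, -4.33806518e-04,  8.57678133e-05,
        1.49917811e-03, -7.24127055e-04]), 'tau': array([-9.79356191e-04, -5.31814027e+01, -3.52740026e+01,  7.07681291e-02,
        2.44451640e-02, -1.17370096e-04]), 'ee_pos': array([ 0.21803049, -0.50465621,  0.20489324]), 'eef_rot': array([-3.14045436e+00, -7.06826091e-05,  4.07824717e-01]), 'force': array([ 0.46069077, -0.15820956, -0.39774684]), 'moment': array([-0.04867451, -0.02377624,  0.04694573]), 'grip_force': 0.0, 'grip_width': 0.09369188312974225}
top [[0.015, -0.991, 0.131, 0.435], [-1.0, -0.013, 0.014, -0.072], [-0.013, -0.131, -0.991, 1.095], [0.0, 0.0, 0.0, 1.0]]
scene [[-0.727, -0.52, 0.448, 0.077], [-0.686, 0.567, -0.456, 0.484], [-0.017, -0.639, -0.769, 0.933], [0.0, 0.0, 0.0, 1.0]]
```

View pics/top0.png

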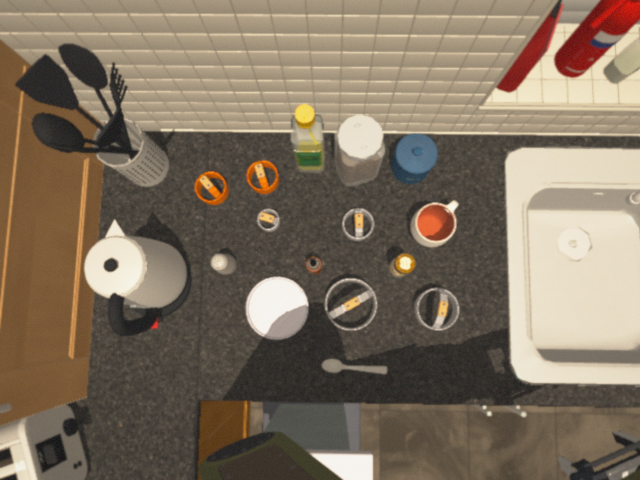

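View pics/scene0.png

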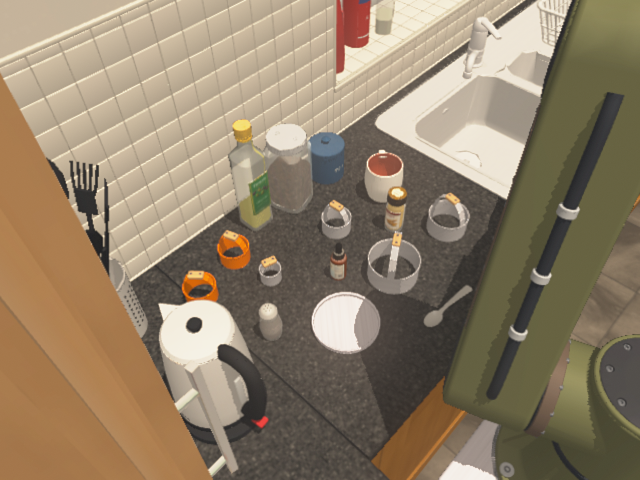

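Top view: the steel cutters are small (268,220), medium (358,224), large (437,308) and extra (351,303). The orange rings at (211,187) and (262,177) are the look-alikes. The tin is at (277,308), with the salt at (222,263), essence at (314,263), spice at (403,265) and mug at (434,225). I'll measure these next and make a crop to confirm.

```bash
python3 - <<'E'
from h import *
W=np.load('top0.npy'); im=cv2.imread('pics/top0.png')
cv2.imwrite('pics/crop0.png',cv2.resize(im[165:345,190:470],None,fx=2.8,fy=2.8,interpolation=cv2.INTER_CUBIC))
v,u=np.mgrid[0:480,0:640]
hsv=cv2.cvtColor(im,cv2.COLOR_BGR2HSV)
wood=(hsv[...,0]>8)&(hsv[...,0]<28)&(hsv[...,1]>70)&(hsv[...,2]>110)
for n,(cu,cv_),r,h in [('S',(268,220),16,.058),('M',(358,224),20,.076),('L',(437,308),26,.094),('X',(351,303),30,.112)]:
    R=(np.hypot(u-cu,v-cv_)<r)
    m=R&wood&(abs(W[...,2]-h)<.008)
    P=W[m]; c=np.median(P,0)
    rect=cv2.minAreaRect((P[:,:2]*1000).astype(np.float32))
    e=np.linalg.eigh(np.cov(P[:,:2].T))[1][:,1]
    print(n,m.sum(),'med',c.round(4),'mean',P.mean(0).round(4),rect,'strap ang',np.degrees(np.arctan2(e[1],e[0])).round(1))
    Q=W[np.hypot(u-cu,v-cv_)<r+12]; hr={'S':.032,'M':.038,'L':.044,'X':.05}[n]; rr={'S':23,'M':33,'L':43,'X':53}[n]
    Q=Q[(abs(Q[:,2]-hr)<.005)&(np.hypot(*(Q[:,:2]-c[:2]).T)<rr*.001+.012)&(np.hypot(*(Q[:,:2]-c[:2]).T)>rr*.001-.012)]
    if len(Q)>10: 
        el=cv2.fitEllipse((Q[:,:2]*1000).astype(np.float32)); print('  ring',len(Q),el)
R=np.hypot(u-277,v-308)<36
P=W[R&(W[...,2]>.007)&(W[...,2]<.02)]
print('tin',len(P),cv2.minEnclosingCircle((P[:,:2]*1000).astype(np.float32)),cv2.fitEllipse((P[:,:2]*1000).astype(np.float32)),'floor z',np.nanmedian(W[R&(np.hypot(u-277,v-308)<15)][:,2]))
for n,(cu,cv_),r,h in [('salt',(222,263),16,.09),('ess',(314,263),12,.102),('spice',(403,265),14,.105),('mug',(434,225),30,.09),('can',(415,160),26,.1),('o1',(211,187),20,.07),('o2',(262,177),20,.07),('kettle',(140,270),60,.2),('jar',(360,150),30,.2),('bottle',(308,140),30,.2)]:
    P=W[(np.hypot(u-cu,v-cv_)<r)]; P=P[P[:,2]>.03]
    print(n,len(P),P.min(0).round(3),P.max(0).round(3),P[P[:,2]>P[:,2].max()-.03].mean(0).round(3))
E
```

```text
S 111 med [0.6327 0.068  0.0574] mean [0.6327 0.0683 0.0571] ((633.3333740234375, 68.95234680175781), (30.077600479125977, 16.17879867553711), 71.64756774902344) strap ang 72.5
  ring 82 ((633.39501953125, 68.96928405761719), (41.80794906616211, 43.248191833496094), 86.78190612792969)
M 116 med [ 0.6256 -0.1229  0.0755] mean [ 0.6257 -0.1221  0.0754] ((625.9109497070312, -122.10088348388672), (29.820581436157227, 14.420984268188477), 0.307801753282547) strap ang -178.1
  ring 121 ((625.9214477539062, -122.65486907958984), (62.50871658325195, 62.658912658691406), 80.857666015625)
L 129 med [ 0.4493 -0.287   0.0934] mean [ 0.4488 -0.2868  0.0933] ((448.8587341308594, -287.1461486816406), (16.173015594482422, 30.79115104675293), 80.12287902832031) strap ang 169.3
  ring 188 ((448.9992980957031, -287.26312255859375), (82.40937042236328, 82.65432739257812), 1.0486159324645996)
X 126 med [ 0.4561 -0.1087  0.1114] mean [ 0.4558 -0.1083  0.1113] ((455.8775939941406, -108.3917236328125), (15.957918167114258, 30.315757751464844), 30.41813087463379) strap ang 120.0
  ring 218 ((455.787628173828
[... 326 characters left out ...]
 0.093] [0.535 0.157 0.083]
ess 217 [ 0.52  -0.047  0.032] [ 0.553 -0.015  0.102] [ 0.535 -0.031  0.084]
spice 427 [ 0.516 -0.232  0.032] [ 0.556 -0.192  0.11 ] [ 0.535 -0.211  0.104]
mug 854 [ 0.577 -0.321  0.03 ] [ 0.671 -0.233  0.095] [ 0.622 -0.277  0.081]
can 1613 [ 0.721 -0.282  0.03 ] [ 0.803 -0.196  0.112] [ 0.761 -0.237  0.094]
o1 345 [0.67  0.162 0.03 ] [0.734 0.228 0.082] [0.698 0.19  0.07 ]
o2 345 [0.696 0.051 0.03 ] [0.76  0.117 0.08 ] [0.723 0.082 0.07 ]
kettle 7287 [0.4   0.236 0.03 ] [0.594 0.447 0.247] [0.504 0.304 0.229]
jar 2478 [ 0.715 -0.166  0.03 ] [ 0.794 -0.072  0.191] [ 0.756 -0.118  0.185]
bottle 1949 [ 0.743 -0.076  0.03 ] [0.846 0.042 0.272] [ 0.766 -0.02   0.264]
```

View pics/crop0.png

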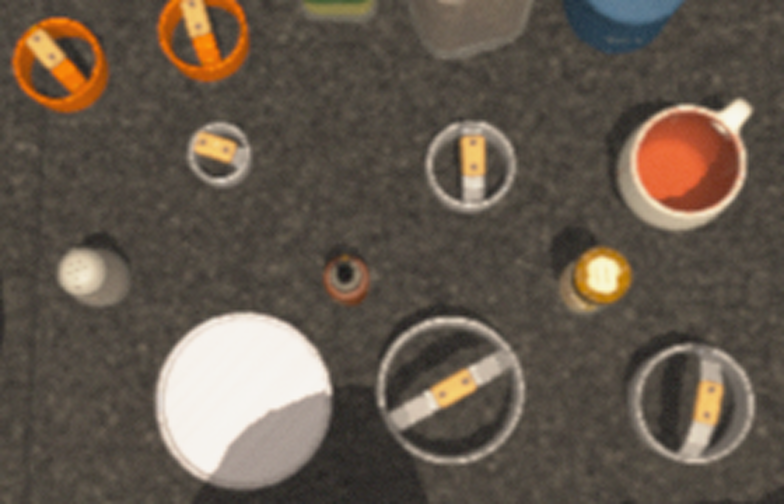

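The crop confirms four bare-steel rings, whose measured ring sizes (about 42, 63, 82 and 102 mm) and grip heights (57, 75, 93 and 111 mm) match small, medium, large and extra. The orange pair are the decoys. First move: to above the small cutter.

```bash
cat > g.py <<'E'
import sys
from h import *
from scipy.spatial.transform import Rotation as R
def go(p,yaw,o=None):
    o=o or ctrl.get_obs(); r=R.from_euler('xyz',o['eef_rot'])
    g=R.from_euler('xyz',[np.pi,0,yaw])
    print('shift mm',(r.inv().apply(np.array(p)-o['ee_pos'])*1000).round(1),'rot',(r.inv()*g).as_rotvec().round(4))
if __name__=='__main__':
    a=list(map(float,sys.argv[1:])); go(a[:3],a[3])
E
python3 g.py .6333 .069 .2 1.26
```

```text
shift mm [ 608.7 -361.9    5.3] rot [-9.000e-04 -5.000e-04 -8.522e-01]
```

Units first: shifts go in shares of 750 mm and turns go in shares of pi rad. So 609 mm / 750 = 0.812, -362 mm / 750 = -0.4827, -0.852 rad / 3.1416 = -0.2712.

>>> arm_command:
  plan:
    - [[0.812,-0.4827,0.0067,0,0,-0.2712,0.2],[0.812,-0.4827,0.0067,0,0,-0.2712,0.2],[0.812,-0.4827,0.0067,0,0,-0.2712,0.2],[0.812,-0.4827,0.0067,0,0,-0.2712,0.2],[0.812,-0.4827,0.0067,0,0,-0.2712,0.2],[0.812,-0.4827,0.0067,0,0,-0.2712,0.2],[0.812,-0.4827,0.0067,0,0,-0.2712,0.2],[0.812,-0.4827,0.0067,0,0,-0.2712,0.2],[0.812,-0.4827,0.0067,0,0,-0.2712,0.2],[0.812,-0.4827,0.0067,0,0,-0.2712,0.2],[0.812,-0.4827,0.0067,0,0,-0.2712,0.2],[0.812,-0.4827,0.0067,0,0,-0.2712,0.2]]
  squeeze: 20

```text
time_s: 1.3
ee_pos: [0.5708, -0.0169, 0.201]
eef_rot: [-3.141, 0.0, 1.26]
force: [0.5, -1.1, 1.0]
grip_width: 0.0375
grip_force: 0.0
```

```bash
python3 g.py .6333 .069 .1 1.26
```

```text
shift mm [101.   33.3 101. ] rot [-0.0003  0.0001 -0.0001]
```

Scaled: 101 mm / 750 = 0.1347, 100 mm / 750 = 0.1333.

>>> arm_command:
  plan:
    - [[0.1347,0.044,0.08,0,0,0,0.2],[0.1347,0.044,0.1333,0,0,0,0.2],[0.1347,0.044,0.1333,0,0,0,0.2],[0.1347,0.044,0.1333,0,0,0,0.2],[0.1347,0.044,0.1333,0,0,0,0.2],[0.1347,0.044,0.1333,0,0,0,0.2]]

```text
time_s: 1.9
ee_pos: [0.6327, 0.0664, 0.1029]
eef_rot: [3.14, -0.001, 1.259]
force: [-0.9, -0.1, 1.1]
grip_width: 0.0374
grip_force: 0.0
```

```bash
python3 - <<'E'
from h import *
from g import go
im,d,W=cloud('wrist'); cv2.imwrite('pics/w1.png',im)
print(ctrl.get_obs()['ee_pos'])
go([.6333,.069,.0405],1.26)
E
```

```text
[0.63275193 0.06627022 0.10317287]
shift mm [ 2.7 -0.5 62.7] rot [ 0.0025 -0.0009 -0.0011]
```

View pics/w1.png

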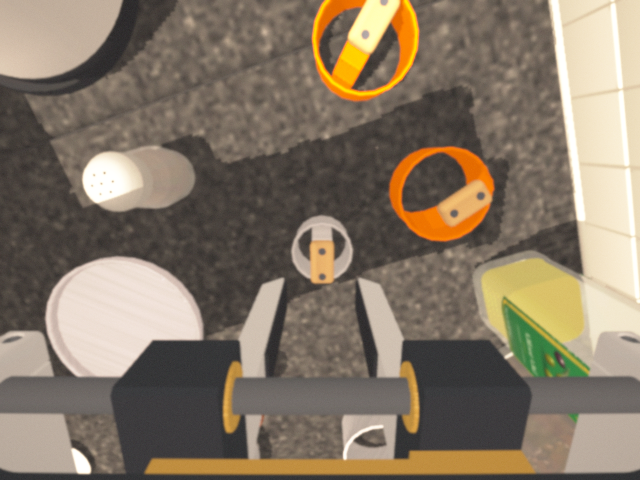

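The wrist view shows the small cutter at (322,250), lined up between the fingers. I'll check its position numerically from here.

```bash
python3 - <<'E'
from h import *
from g import go
im,d,W=cloud('wrist')
hsv=cv2.cvtColor(im,cv2.COLOR_BGR2HSV); v,u=np.mgrid[0:480,0:640]
m=(np.hypot(u-322,v-258)<35)&(W[...,2]>.05)&(W[...,2]<.066)
P=W[m]; print(len(P),P.mean(0),cv2.minAreaRect((P[:,:2]*1000).astype(np.float32)))
print(ctrl.get_obs()['ee_pos'])
E
```

```text
998 [0.63444519 0.0689549  0.05814286] ((634.1671142578125, 67.88821411132812), (29.706634521484375, 15.906407356262207), 72.23443603515625)
[0.63277719 0.0662605  0.1032055 ]
```

Scaled: 62 mm / 750 = 0.0827, 40 mm / 750 = 0.0533.

>>> arm_command:
  plan:
    - [[0.0027,0,0.0533,0,0,0,0.2],[0.0027,0,0.0827,0,0,0,0.2],[0.0027,0,0.0827,0,0,0,0.2],[0.0027,0,0.0827,0,0,0,0.2],[0.0027,0,0.0827,0,0,0,1],[0.0027,0,0.0827,0,0,0,1],[0.0027,0,0.0827,0,0,0,1],[0.0027,0,0.0827,0,0,0,1],[0.0027,0,0.0827,0,0,0,1]]

```text
time_s: 2.9
ee_pos: [0.6334, 0.069, 0.04]
eef_rot: [3.14, -0.0, 1.26]
force: [-0.2, -0.7, 6.1]
grip_width: 0.016
grip_force: 20.0
```

```bash
python3 g.py .6333 .069 .12 1.26;  python3 g.py .4464 .0473 .12 1.26
```

```text
shift mm [ -0.   0. -80.] rot [ 0.0013 -0.0004 -0.0002]
shift mm [ -77.9 -171.3  -80.3] rot [ 0.0013 -0.0004 -0.0002]
```

Scaled: -171 mm / 750 = -0.228, -131 mm / 750 = -0.1747.

>>> arm_command:
  plan:
    - [[0,0,-0.06,0,0,0,1],[0,0,-0.1067,0,0,0,1],[-0.0267,-0.06,-0.1067,0,0,0,1],[-0.0533,-0.1173,-0.1067,0,0,0,1],[-0.08,-0.1747,-0.1067,0,0,0,1],[-0.104,-0.228,-0.1067,0,0,0,1],[-0.104,-0.228,-0.1067,0,0,0,1],[-0.104,-0.228,-0.1067,0,0,0,1],[-0.104,-0.228,-0.1067,0,0,0,1],[-0.104,-0.228,-0.1067,0,0,0,1]]

```text
time_s: 3.9
ee_pos: [0.4471, 0.0472, 0.1191]
eef_rot: [3.142, -0.0, 1.26]
force: [0.0, -0.1, -0.4]
grip_width: 0.0156
grip_force: 20.0
```

```bash
python3 - <<'E'
from h import *
from g import go
im,d,W=cloud('top'); cv2.imwrite('pics/t2.png',im)
o=ctrl.get_obs(); print(o['ee_pos'],o['grip_width'])
im,d,W=cloud('wrist'); cv2.imwrite('pics/w2.png',im)
go([.4464,.0473,.0445],1.26)
E
```

```text
[0.44695515 0.0471815  0.11901984] 0.0158708065375573
shift mm [ 0.  -0.4 74.5] rot [-0.0004  0.0002 -0.0001]
```

View pics/w2.png

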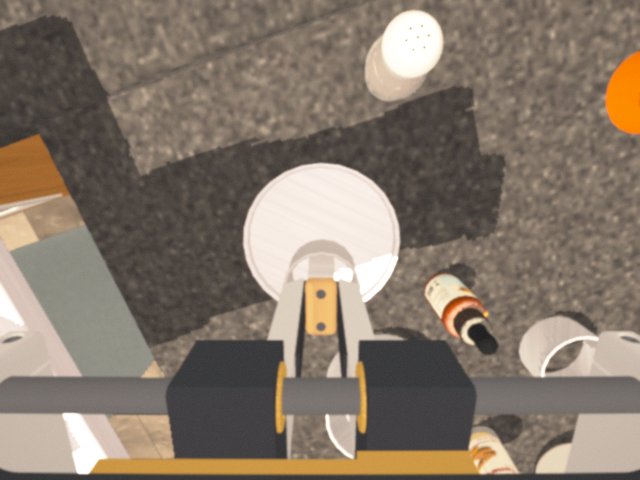

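The wrist view shows the small cutter held straight (grip at (321,305)) above the tin at (322,240). I'll lower it and let go.

Scaled: 75.5 mm / 750 = 0.1007, 72 mm / 750 = 0.096.

>>> arm_command:
  plan:
    - [[0,0,0.0533,0,0,0,1],[0,0,0.0867,0,0,0,1],[0,0,0.096,0,0,0,1],[0,0,0.1007,0,0,0,1],[0,0,0.1007,0,0,0,1],[0,0,0.1007,0,0,0,1],[0,0,0.1007,0,0,0,0.3],[0,0,0.1007,0,0,0,0.3],[0,0,0.1007,0,0,0,0.3],[0,0,0.1007,0,0,0,0.3]]

```text
time_s: 5.0
ee_pos: [0.4463, 0.0471, 0.0439]
eef_rot: [3.141, -0.0, 1.26]
force: [0.1, 0.3, 0.4]
grip_width: 0.033
grip_force: 0.0
```

Scaled: -150 mm / 750 = -0.2, -140 mm / 750 = -0.1867.

>>> arm_command:
  plan:
    - [[0,0,-0.0533,0,0,0,0.3],[0,0,-0.12,0,0,0,0.3],[0,0,-0.1867,0,0,0,0.3],[0,0,-0.2,0,0,0,0.3],[0,0,-0.2,0,0,0,0.3],[0,0,-0.2,0,0,0,0.3]]

```text
time_s: 5.6
ee_pos: [0.4457, 0.0471, 0.1923]
eef_rot: [-3.14, 0.001, 1.26]
force: [1.2, 0.8, -0.8]
grip_width: 0.0332
grip_force: 0.0
```

```bash
cat >> h.py <<'E'
def wood(W,im,c,h,r=.03):
    hsv=cv2.cvtColor(im,cv2.COLOR_BGR2HSV)
    m=(np.hypot(W[...,0]-c[0],W[...,1]-c[1])<r)&(abs(W[...,2]-h)<.007)
    P=W[m]
    if len(P)>5: print(len(P),P.mean(0).round(4),cv2.minAreaRect((P[:,:2]*1000).astype(np.float32)))
    else: print('none',len(P))
E
python3 - <<'E'
from h import *
from g import go
im,d,W=cloud('wrist')
o=ctrl.get_obs(); print(o['ee_pos'],o['grip_width'])
wood(W,im,(.4464,.0473),.061)
im,d,W=cloud('top')
wood(W,im,(.4464,.0473),.061)
wood(W,im,(.626,-.1225),.076)
go([.6259,-.1225,.19],.02)
E
```

```text
[0.44554841 0.04707591 0.19192181] 0.03277168210689987
540 [0.4478 0.0467 0.0612] ((447.9126281738281, 46.0528564453125), (29.3363094329834, 15.518110275268555), 71.99529266357422)
none 0
119 [ 0.6253 -0.1222  0.0751] ((624.69091796875, -122.13017272949219), (33.41903305053711, 14.550339698791504), 0.7314819097518921)
shift mm [-106.3  223.6    1.4] rot [-0.0019  0.0027  1.2398]
```

Scaled: 223 mm / 750 = 0.2973, -106 mm / 750 = -0.1413, 1.245 rad / 3.1416 = 0.3963.

>>> arm_command:
  plan:
    - [[-0.1413,0.2973,0.0027,0,0,0.3963,0.25],[-0.1413,0.2973,0.0027,0,0,0.3963,0.25],[-0.1413,0.2973,0.0027,0,0,0.3963,0.25],[-0.1413,0.2973,0.0027,0,0,0.3963,0.25],[-0.1413,0.2973,0.0027,0,0,0.3963,0.25],[-0.1413,0.2973,0.0027,0,0,0.3963,0.25],[-0.1413,0.2973,0.0027,0,0,0.3963,0.25],[-0.1413,0.2973,0.0027,0,0,0.3963,0.25],[-0.1413,0.2973,0.0027,0,0,0.3963,0.25],[-0.1413,0.2973,0.0027,0,0,0.3963,0.25],[-0.1413,0.2973,0.0027,0,0,0.3963,0.25],[-0.1413,0.2973,0.0027,0,0,0.3963,0.25]]

```text
time_s: 6.9
ee_pos: [0.626, -0.122, 0.1911]
eef_rot: [-3.141, 0.001, 0.016]
force: [-0.1, 0.1, -0.6]
grip_width: 0.0349
grip_force: 0.0
```

```bash
python3 - <<'E'
from h import *
from g import go
im,d,W=cloud('wrist')
wood(W,im,(.6259,-.1225),.076)
go([.6259,-.1225,.062],.012)
E
```

```text
604 [ 0.6277 -0.1241  0.0761] ((626.4010620117188, -124.26546478271484), (30.32907485961914, 15.93613338470459), 2.7492713928222656)
shift mm [-1.000e-01  5.000e-01  1.293e+02] rot [-0.0002  0.0006  0.0039]
```

Scaled: 129 mm / 750 = 0.172, 120 mm / 750 = 0.16.

>>> arm_command:
  plan:
    - [[0,0.0013,0.06,0,0,0,0.25],[0,0.0013,0.12,0,0,0,0.25],[0,0.0013,0.16,0,0,0,0.25],[0,0.0013,0.172,0,0,0,0.25],[0,0.0013,0.172,0,0,0,0.25],[0,0.0013,0.172,0,0,0,1],[0,0.0013,0.172,0,0,0,1],[0,0.0013,0.172,0,0,0,1],[0,0.0013,0.172,0,0,0,1],[0,0.0013,0.172,0,0,0,1]]
  squeeze: 25

```text
time_s: 7.95
ee_pos: [0.6268, -0.1233, 0.0641]
eef_rot: [3.141, -0.002, 0.015]
force: [-1.4, -0.4, 7.0]
grip_width: 0.016
grip_force: 24.9
```

Scaled: -140 mm / 750 = -0.1867, -110 mm / 750 = -0.1467.

>>> arm_command:
  plan:
    - [[0,0,-0.0267,0,0,0,1],[0,0,-0.0867,0,0,0,1],[0,0,-0.1467,0,0,0,1],[0,0,-0.1867,0,0,0,1],[0,0,-0.1867,0,0,0,1],[0,0,-0.1867,0,0,0,1]]

```text
time_s: 8.55
ee_pos: [0.6261, -0.123, 0.2028]
eef_rot: [3.141, -0.001, 0.015]
force: [0.2, 0.3, -1.6]
grip_width: 0.0156
grip_force: 24.9
```

```bash
python3 - <<'E'
from h import *
from g import go
im,d,W=cloud('wrist'); cv2.imwrite('pics/w3.png',im)
o=ctrl.get_obs(); print(o['ee_pos'],o['grip_width'])
wood(W,im,o['ee_pos'],o['ee_pos'][2]+.014)
go([.4473,.0468,.2],.012)
E
```

```text
[ 0.62573343 -0.12292877  0.20168152] 0.01541934535479713
2163 [ 0.6292 -0.1234  0.2152] ((629.1402587890625, -120.2696762084961), (35.049556732177734, 33.285972595214844), 61.61602783203125)
shift mm [-175.9 -172.4    2. ] rot [-0.0004  0.0014  0.0028]
```

View pics/w3.png

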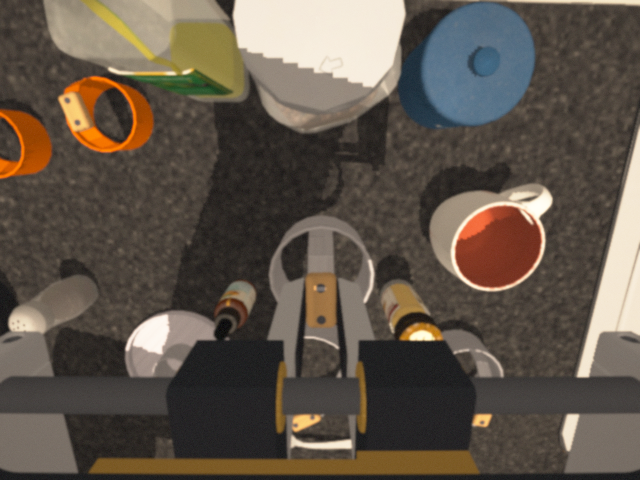

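The medium cutter is held straight (grip at (321,300), ring round it at (322,265)). Carrying it over the tin.

Scaled: -178 mm / 750 = -0.2373, -172.5 mm / 750 = -0.23.

>>> arm_command:
  plan:
    - [[-0.0467,-0.0453,0,0,0,0,1],[-0.0933,-0.0907,0,0,0,0,1],[-0.14,-0.136,0,0,0,0,1],[-0.1867,-0.1827,0,0,0,0,1],[-0.22,-0.216,0,0,0,0,1],[-0.2373,-0.23,0,0,0,0,1],[-0.2373,-0.23,0,0,0,0,1],[-0.2373,-0.23,0,0,0,0,1],[-0.2373,-0.23,0,0,0,0,1],[-0.2373,-0.23,0,0,0,0,1]]

```text
time_s: 9.6
ee_pos: [0.446, 0.0462, 0.2022]
eef_rot: [3.142, 0.001, 0.014]
force: [-0.7, 0.5, -0.1]
grip_width: 0.0157
grip_force: 24.9
```

```bash
python3 g.py .4475 .0468 .069 .012
```

```text
shift mm [  1.6  -0.6 133.2] rot [0.     0.0009 0.0019]
```

Scaled: 130 mm / 750 = 0.1733, 120 mm / 750 = 0.16.

>>> arm_command:
  plan:
    - [[0.002,-0.0007,0.04,0,0,0,1],[0.002,-0.0007,0.08,0,0,0,1],[0.002,-0.0007,0.1133,0,0,0,1],[0.002,-0.0007,0.14,0,0,0,1],[0.002,-0.0007,0.16,0,0,0,1],[0.002,-0.0007,0.1733,0,0,0,1],[0.002,-0.0007,0.1733,0,0,0,1],[0.002,-0.0007,0.1733,0,0,0,1]]

```text
time_s: 10.4
ee_pos: [0.4475, 0.0472, 0.0731]
eef_rot: [-3.142, -0.0, 0.014]
force: [-0.3, -0.1, -0.4]
grip_width: 0.0155
grip_force: 24.9
```

```bash
python3 g.py .4475 .0468 .066 .012
```

```text
shift mm [0.  0.4 7.1] rot [-0.     -0.0003  0.0025]
```

Scaled: 6.5 mm / 750 = 0.0087, 4 mm / 750 = 0.0053.

>>> arm_command:
  plan:
    - [[0,0,0.0053,0,0,0,1],[0,0,0.0087,0,0,0,1],[0,0,0.0087,0,0,0,1],[0,0,0.0087,0,0,0,1],[0,0,0.0087,0,0,0,1]]

```text
time_s: 10.9
ee_pos: [0.4475, 0.0472, 0.0669]
eef_rot: [3.141, -0.001, 0.015]
force: [-2.0, -2.1, 6.0]
grip_width: 0.0157
grip_force: 25.0
```

Scaled: -140 mm / 750 = -0.1867, -110 mm / 750 = -0.1467.

>>> arm_command:
  plan:
    - [[0,0,0,0,0,0,0.3],[0,0,0,0,0,0,0.3],[0,0,0,0,0,0,0.3],[0,0,0,0,0,0,0.3],[0,0,-0.0267,0,0,0,0.3],[0,0,-0.08,0,0,0,0.3],[0,0,-0.1467,0,0,0,0.3],[0,0,-0.1867,0,0,0,0.3],[0,0,-0.1867,0,0,0,0.3],[0,0,-0.1867,0,0,0,0.3]]

```text
time_s: 11.9
ee_pos: [0.447, 0.0473, 0.206]
eef_rot: [-3.142, -0.0, 0.015]
force: [-0.4, 0.0, -0.8]
grip_width: 0.0329
grip_force: 0.0
```

```bash
python3 - <<'E'
from h import *
from g import go
im,d,W=cloud('wrist'); cv2.imwrite('pics/w4.png',im)
wood(W,im,(.4474,.047),.079)
go([.449,-.2872,.22],-.17)
E
```

```text
564 [0.4485 0.0467 0.0791] ((447.909423828125, 46.89021301269531), (29.46417808532715, 15.364766120910645), 1.2064909934997559)
shift mm [ -2.6 334.5 -14.8] rot [1.000e-04 1.300e-03 1.848e-01]
```

View pics/w4.png

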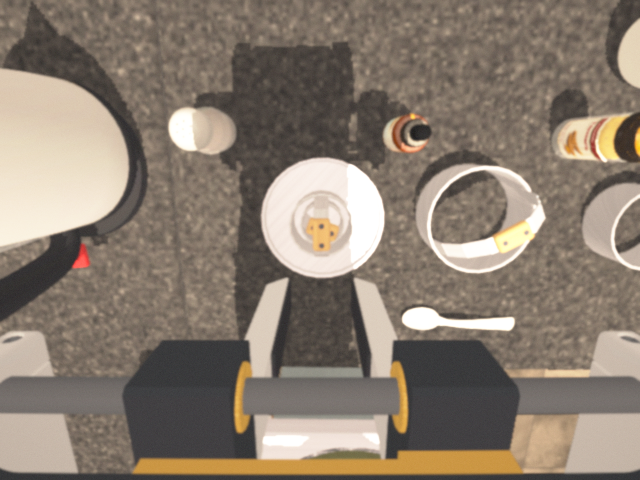

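The medium cutter stands around the small one in the tin at (321,220), with its grip top at 79 mm as expected. Next is the large one.

Scaled: 334.5 mm / 750 = 0.446, -15 mm / 750 = -0.02, 0.185 rad / 3.1416 = 0.0589.

>>> arm_command:
  plan:
    - [[-0.0033,0.446,-0.02,0,0,0.0589,0.25],[-0.0033,0.446,-0.02,0,0,0.0589,0.25],[-0.0033,0.446,-0.02,0,0,0.0589,0.25],[-0.0033,0.446,-0.02,0,0,0.0589,0.25],[-0.0033,0.446,-0.02,0,0,0.0589,0.25],[-0.0033,0.446,-0.02,0,0,0.0589,0.25],[-0.0033,0.446,-0.02,0,0,0.0589,0.25],[-0.0033,0.446,-0.02,0,0,0.0589,0.25],[-0.0033,0.446,-0.02,0,0,0.0589,0.25],[-0.0033,0.446,-0.02,0,0,0.0589,0.25]]

```text
time_s: 12.95
ee_pos: [0.4494, -0.2862, 0.2203]
eef_rot: [-3.141, 0.001, -0.169]
force: [-0.6, 0.6, 0.2]
grip_width: 0.0354
grip_force: 0.0
```

```bash
python3 - <<'E'
from h import *
from g import go
im,d,W=cloud('wrist')
wood(W,im,(.449,-.2872),.094)
go([.449,-.2872,.080],-.17)
E
```

```text
640 [ 0.4516 -0.2894  0.0934] ((450.1153564453125, -289.40521240234375), (15.399940490722656, 37.79804229736328), 80.16197204589844)
shift mm [ -0.3   1.3 140.7] rot [-0.0006  0.0009  0.001 ]
```

Scaled: 140 mm / 750 = 0.1867, 125 mm / 750 = 0.1667.

>>> arm_command:
  plan:
    - [[0,0.002,0.06,0,0,0,0.25],[0,0.002,0.12,0,0,0,0.25],[0,0.002,0.1667,0,0,0,0.25],[0,0.002,0.1867,0,0,0,0.25],[0,0.002,0.1867,0,0,0,0.25],[0,0.002,0.1867,0,0,0,0.25],[0,0.002,0.1867,0,0,0,1],[0,0.002,0.1867,0,0,0,1],[0,0.002,0.1867,0,0,0,1],[0,0.002,0.1867,0,0,0,1],[0,0.002,0.1867,0,0,0,1]]

```text
time_s: 14.1
ee_pos: [0.4496, -0.2888, 0.082]
eef_rot: [3.141, -0.001, -0.17]
force: [-0.1, 0.6, 6.3]
grip_width: 0.0154
grip_force: 25.0
```

Scaled: -150 mm / 750 = -0.2, -110 mm / 750 = -0.1467.

>>> arm_command:
  plan:
    - [[0,0,-0.0267,0,0,0,1],[0,0,-0.0867,0,0,0,1],[0,0,-0.1467,0,0,0,1],[0,0,-0.2,0,0,0,1],[0,0,-0.2,0,0,0,1],[0,0,-0.2,0,0,0,1]]

```text
time_s: 14.7
ee_pos: [0.4492, -0.2886, 0.2312]
eef_rot: [3.141, -0.001, -0.17]
force: [0.4, -0.0, -1.1]
grip_width: 0.0158
grip_force: 25.0
```

```bash
python3 - <<'E'
from h import *
from g import go
im,d,W=cloud('wrist'); cv2.imwrite('pics/w5.png',im)
o=ctrl.get_obs(); print(o['ee_pos'],o['grip_width'])
go([.4475,.0470,.23],-.17)
E
```

```text
[ 0.44894441 -0.28841178  0.23013713] 0.015513733198075566
shift mm [ -58.3 -330.3    0.4] rot [-0.0007  0.0013 -0.0003]
```

View pics/w5.png

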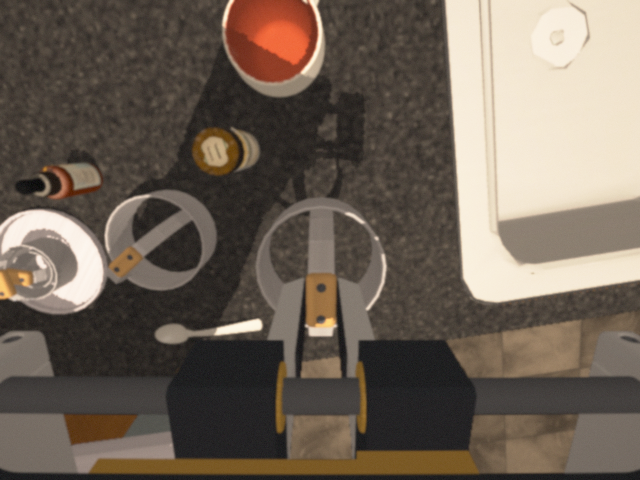

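The large cutter is held straight (grip at (320,300), ring round (321,265)). Its foot is at about 0.148 m, which clears the extra cutter on the way.

Scaled: -330 mm / 750 = -0.44, -310 mm / 750 = -0.4133.

>>> arm_command:
  plan:
    - [[-0.0107,-0.0613,0,0,0,0,1],[-0.0213,-0.1227,0,0,0,0,1],[-0.032,-0.184,0,0,0,0,1],[-0.0427,-0.2453,0,0,0,0,1],[-0.0533,-0.3067,0,0,0,0,1],[-0.064,-0.3667,0,0,0,0,1],[-0.0733,-0.4133,0,0,0,0,1],[-0.078,-0.44,0,0,0,0,1],[-0.078,-0.44,0,0,0,0,1],[-0.078,-0.44,0,0,0,0,1],[-0.078,-0.44,0,0,0,0,1],[-0.078,-0.44,0,0,0,0,1]]

```text
time_s: 15.95
ee_pos: [0.4475, 0.0456, 0.2309]
eef_rot: [3.141, 0.001, -0.172]
force: [-1.3, 0.2, -0.8]
grip_width: 0.0157
grip_force: 25.0
```

```bash
python3 g.py .4475 .0470 .09 -.17
```

```text
shift mm [ -0.2  -1.4 140.9] rot [ 0.0002  0.0005 -0.0016]
```

Scaled: 138 mm / 750 = 0.184, 128 mm / 750 = 0.1707.

>>> arm_command:
  plan:
    - [[0,-0.002,0.04,0,0,0,1],[0,-0.002,0.08,0,0,0,1],[0,-0.002,0.1133,0,0,0,1],[0,-0.002,0.1467,0,0,0,1],[0,-0.002,0.1707,0,0,0,1],[0,-0.002,0.184,0,0,0,1],[0,-0.002,0.184,0,0,0,1],[0,-0.002,0.184,0,0,0,1]]

```text
time_s: 16.75
ee_pos: [0.4482, 0.0477, 0.0939]
eef_rot: [-3.141, -0.001, -0.171]
force: [-0.2, -0.1, -1.0]
grip_width: 0.0156
grip_force: 25.0
```

```bash
python3 g.py .4475 .0470 .0845 -.17
```

```text
shift mm [-0.5  0.8  9.4] rot [-0.0001 -0.0007 -0.0006]
```

Scaled: 9 mm / 750 = 0.012, 5 mm / 750 = 0.0067.

>>> arm_command:
  plan:
    - [[0,0.0007,0.0067,0,0,0,1],[0,0.0007,0.012,0,0,0,1],[0,0.0007,0.012,0,0,0,1],[0,0.0007,0.012,0,0,0,1],[0,0.0007,0.012,0,0,0,1]]

```text
time_s: 17.25
ee_pos: [0.4482, 0.0475, 0.0846]
eef_rot: [-3.141, -0.001, -0.17]
force: [0.6, 0.6, 4.2]
grip_width: 0.0155
grip_force: 25.0
```

Scaled: -140 mm / 750 = -0.1867, -110 mm / 750 = -0.1467.

>>> arm_command:
  plan:
    - [[0,0,0,0,0,0,0.3],[0,0,0,0,0,0,0.3],[0,0,0,0,0,0,0.3],[0,0,0,0,0,0,0.3],[0,0,-0.0267,0,0,0,0.3],[0,0,-0.08,0,0,0,0.3],[0,0,-0.1467,0,0,0,0.3],[0,0,-0.1867,0,0,0,0.3],[0,0,-0.1867,0,0,0,0.3],[0,0,-0.1867,0,0,0,0.3]]

```text
time_s: 18.25
ee_pos: [0.4476, 0.0475, 0.224]
eef_rot: [-3.142, -0.0, -0.17]
force: [0.0, -0.8, -0.8]
grip_width: 0.0329
grip_force: 0.0
```

```bash
python3 - <<'E'
from h import *
from g import go
im,d,W=cloud('wrist'); cv2.imwrite('pics/w6.png',im)
wood(W,im,(.4474,.047),.097)
go([.4558,-.1084,.23],2.094)
E
```

```text
646 [0.4499 0.0467 0.0965] ((448.7484436035156, 46.740047454833984), (15.558500289916992, 37.87677764892578), 79.87239074707031)
shift mm [ 34.8 152.2  -6.8] rot [-1.5000e-03  1.1000e-03 -2.2642e+00]
```

View pics/w6.png

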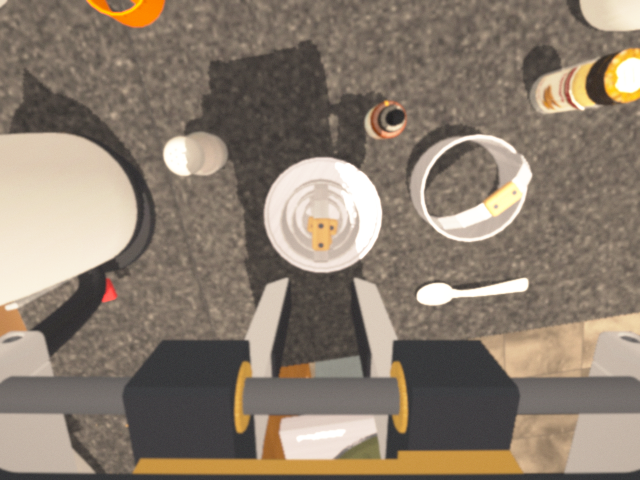

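Three are nested in the tin at (322,215), and the large one's grip top at 96.5 mm shows it is flat. Now the extra cutter, which needs a turn of −2.26 rad.

Scaled: 152 mm / 750 = 0.2027, 35 mm / 750 = 0.0467, -1.6 rad / 3.1416 = -0.5093.

>>> arm_command:
  plan:
    - [[0.0467,0.2027,-0.0093,0,0,-0.5093,0.25],[0.0467,0.2027,-0.0093,0,0,-0.5093,0.25],[0.0467,0.2027,-0.0093,0,0,-0.5093,0.25],[0.0467,0.2027,-0.0093,0,0,-0.5093,0.25],[0.0467,0.2027,-0.0093,0,0,-0.5093,0.25],[0.0467,0.2027,-0.0093,0,0,-0.5093,0.25],[0.0467,0.2027,-0.0093,0,0,-0.5093,0.25],[0.0467,0.2027,-0.0093,0,0,-0.5093,0.25],[0.0467,0.2027,-0.0093,0,0,-0.5093,0.25],[0.0467,0.2027,-0.0093,0,0,-0.5093,0.25],[0.0467,0.2027,-0.0093,0,0,-0.5093,0.25],[0.0467,0.2027,-0.0093,0,0,-0.5093,0.25]]

```text
time_s: 19.5
ee_pos: [0.456, -0.1081, 0.2297]
eef_rot: [-3.139, -0.0, 1.433]
force: [0.2, -0.0, 0.2]
grip_width: 0.0355
grip_force: 0.0
```

Scaled: -0.664 rad / 3.1416 = -0.2114.

>>> arm_command:
  plan:
    - [[0,0,0,0,0,-0.2114,0.25],[0,0,0,0,0,-0.2114,0.25],[0,0,0,0,0,-0.2114,0.25],[0,0,0,0,0,-0.2114,0.25],[0,0,0,0,0,-0.2114,0.25],[0,0,0,0,0,-0.2114,0.25],[0,0,0,0,0,-0.2114,0.25],[0,0,0,0,0,-0.2114,0.25]]

```text
time_s: 20.3
ee_pos: [0.4564, -0.1082, 0.2309]
eef_rot: [-3.141, -0.0, 2.091]
force: [0.4, 0.6, 0.5]
grip_width: 0.0354
grip_force: 0.0
```

```bash
python3 - <<'E'
from h import *
from g import go
im,d,W=cloud('wrist')
wood(W,im,(.4558,-.1084),.112)
go([.4558,-.1086,.099],2.094)
E
```

```text
740 [ 0.4551 -0.1085  0.1109] ((455.5806579589844, -109.73876953125), (15.143091201782227, 42.703224182128906), 30.128337860107422)
shift mm [-1.00e-01 -6.00e-01  1.32e+02] rot [-0.0003 -0.0003 -0.0025]
```

Scaled: 132 mm / 750 = 0.176, 120 mm / 750 = 0.16.

>>> arm_command:
  plan:
    - [[0,-0.0007,0.06,0,0,0,0.25],[0,-0.0007,0.12,0,0,0,0.25],[0,-0.0007,0.16,0,0,0,0.25],[0,-0.0007,0.176,0,0,0,0.25],[0,-0.0007,0.176,0,0,0,0.25],[0,-0.0007,0.176,0,0,0,0.25],[0,-0.0007,0.176,0,0,0,1],[0,-0.0007,0.176,0,0,0,1],[0,-0.0007,0.176,0,0,0,1],[0,-0.0007,0.176,0,0,0,1],[0,-0.0007,0.176,0,0,0,1]]
  squeeze: 30

```text
time_s: 21.45
ee_pos: [0.4562, -0.1086, 0.0999]
eef_rot: [3.141, 0.001, 2.094]
force: [-3.2, -0.0, 6.4]
grip_width: 0.0161
grip_force: 30.0
```

Scaled: -145 mm / 750 = -0.1933, -110 mm / 750 = -0.1467.

>>> arm_command:
  plan:
    - [[0,0,-0.0267,0,0,0,1],[0,0,-0.0867,0,0,0,1],[0,0,-0.1467,0,0,0,1],[0,0,-0.1933,0,0,0,1],[0,0,-0.1933,0,0,0,1],[0,0,-0.1933,0,0,0,1]]

```text
time_s: 22.05
ee_pos: [0.4559, -0.1085, 0.244]
eef_rot: [3.141, 0.0, 2.094]
force: [0.0, 0.0, -1.5]
grip_width: 0.0158
grip_force: 30.0
```

```bash
python3 - <<'E'
from h import *
from g import go
im,d,W=cloud('wrist'); cv2.imwrite('pics/w7.png',im)
o=ctrl.get_obs(); print(o['ee_pos'],o['grip_width'])
go([.4475,.0472,.245],2.094)
E
```

```text
[ 0.45562646 -0.10835858  0.24311561] 0.01579468405947153
shift mm [138.8  70.7  -1.8] rot [-0.001  -0.0011 -0.0002]
```

View pics/w7.png

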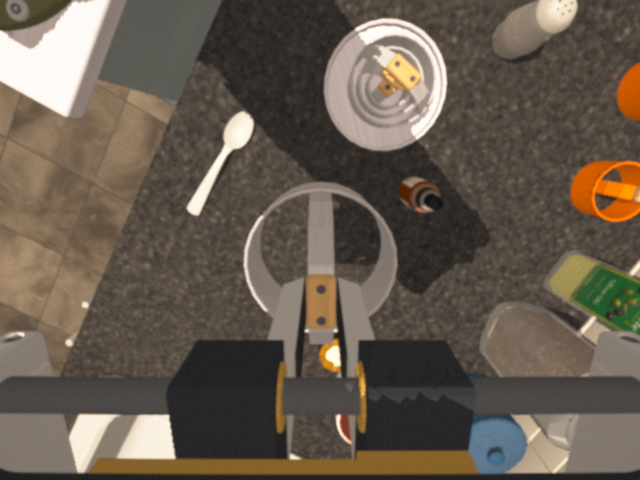

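The extra cutter is held straight (ring round (320,255)), and the nested three show at (385,85). Carrying it over.

Scaled: 139 mm / 750 = 0.1853, 115 mm / 750 = 0.1533.

>>> arm_command:
  plan:
    - [[0.0533,0.0267,-0.0027,0,0,0,1],[0.1067,0.0533,-0.0027,0,0,0,1],[0.1533,0.0773,-0.0027,0,0,0,1],[0.1853,0.094,-0.0027,0,0,0,1],[0.1853,0.094,-0.0027,0,0,0,1],[0.1853,0.094,-0.0027,0,0,0,1],[0.1853,0.094,-0.0027,0,0,0,1],[0.1853,0.094,-0.0027,0,0,0,1]]

```text
time_s: 22.9
ee_pos: [0.4477, 0.0463, 0.2458]
eef_rot: [-3.141, -0.0, 2.092]
force: [0.1, -0.2, -1.5]
grip_width: 0.0154
grip_force: 30.0
```

```bash
python3 g.py .4475 .0472 .1025 2.094
```

```text
shift mm [  0.8   0.4 143.3] rot [-0.0007 -0.0003 -0.0015]
```

Scaled: 136 mm / 750 = 0.1813, 128 mm / 750 = 0.1707.

>>> arm_command:
  plan:
    - [[0.0013,0.0007,0.04,0,0,0,1],[0.0013,0.0007,0.08,0,0,0,1],[0.0013,0.0007,0.1133,0,0,0,1],[0.0013,0.0007,0.1467,0,0,0,1],[0.0013,0.0007,0.1707,0,0,0,1],[0.0013,0.0007,0.1813,0,0,0,1],[0.0013,0.0007,0.1813,0,0,0,1],[0.0013,0.0007,0.1813,0,0,0,1]]

```text
time_s: 23.7
ee_pos: [0.448, 0.048, 0.111]
eef_rot: [3.141, 0.0, 2.093]
force: [0.5, 0.8, -1.2]
grip_width: 0.0157
grip_force: 30.0
```

```bash
python3 g.py .4475 .0472 .1025 2.094
```

```text
shift mm [-0.4 -0.9  8.5] rot [ 0.0008  0.0004 -0.0006]
```

Scaled: 8.5 mm / 750 = 0.0113, 5 mm / 750 = 0.0067.

>>> arm_command:
  plan:
    - [[0,-0.0007,0.0067,0,0,0,1],[0,-0.0007,0.0113,0,0,0,1],[0,-0.0007,0.0113,0,0,0,1],[0,-0.0007,0.0113,0,0,0,1],[0,-0.0007,0.0113,0,0,0,1]]

```text
time_s: 24.2
ee_pos: [0.4474, 0.0476, 0.1027]
eef_rot: [3.141, 0.001, 2.094]
force: [-5.0, -3.7, 11.1]
grip_width: 0.0156
grip_force: 30.0
```

Scaled: -130 mm / 750 = -0.1733, -110 mm / 750 = -0.1467.

>>> arm_command:
  plan:
    - [[0,0,0,0,0,0,0.3],[0,0,0,0,0,0,0.3],[0,0,0,0,0,0,0.3],[0,0,0,0,0,0,0.3],[0,0,-0.0267,0,0,0,0.3],[0,0,-0.08,0,0,0,0.3],[0,0,-0.1467,0,0,0,0.3],[0,0,-0.1733,0,0,0,0.3],[0,0,-0.1733,0,0,0,0.3],[0,0,-0.1733,0,0,0,0.3],[0,0,-0.1733,0,0,0,0.3]]

```text
time_s: 25.3
ee_pos: [0.4466, 0.048, 0.2303]
eef_rot: [-3.139, -0.001, 2.094]
force: [0.5, 0.5, -1.2]
grip_width: 0.0332
grip_force: 0.0
```

```bash
python3 - <<'E'
from h import *
im,d,W=cloud('wrist'); cv2.imwrite('pics/w8.png',im)
wood(W,im,(.4474,.047),.115)
r=np.hypot(W[...,0]-.4474,W[...,1]-.047)
Q=W[(r>.044)&(r<.06)&(W[...,2]>.045)&(W[...,2]<.062)]
print('rim z',np.percentile(Q[:,2],[5,50,95]),cv2.minEnclosingCircle((Q[:,:2]*1000).astype(np.float32)))
A=np.c_[Q[:,:2]-Q[:,:2].mean(0),np.ones(len(Q))]; print('tilt',np.linalg.lstsq(A,Q[:,2],rcond=None)[0])
E
```

```text
754 [0.4462 0.0477 0.114 ] ((447.1858215332031, 46.42424392700195), (15.651174545288086, 42.45990753173828), 29.65486717224121)
rim z [0.04670682 0.05279129 0.05475351] ((447.4231872558594, 45.882652282714844), 52.89235305786133)
tilt [-0.01329641  0.02269059  0.05210663]
```

View pics/w8.png

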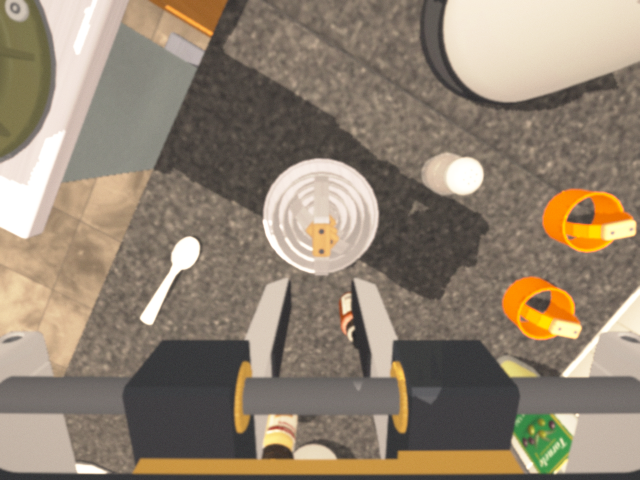

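All four are nested in the tin at (321,215). The extra cutter's grip top is at 114 mm (115 if flat) and its rim at 53 mm, so it stands flat. The gripper is clear, so I'm handing in.

```bash
python3 -c "
from station import ctrl
print(ctrl.hand_in())"
```

```text
the job is handed in; nothing more can be done
None
```

All four cutters are nested in the tin, smallest to largest, standing flat by my last camera check and let go; no move came near the mug, shaker, bottle and jar, and I handed the job in at about 25 s (the hand-in returned no verdict).

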